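# Release a jar from the pusher tray and trap it

## Task

Press the green release key of the pusher tray down with one fingertip so that the spring pops the red-lidded jar forward, and trap the jar in its lane with the other finger before it slides off the open front end. Finish while still holding: one finger keeping the key well down, the other touching and blocking the front of the jar, which stands upright and still on the lane. Grasp and lift nothing, and do not disturb the things around.

Things in the scene. Friction and masses are not known exactly. Their poses are not given: they have to be found in the camera images.
- pusher_tray: Fixed product pusher tray, grey floor, white walls. Origin on the counter under the jar's starting place; z up; the jar is ejected along the tray's own -x, roughly towards the robot. Lane 64 mm wide inside (y -32 to 32), floor top at z = 20 mm; side walls 4 mm thick, 42 mm high, from x = -74 to 76 mm. Behind the jar a spring housing (x 43 to 77), 62 mm high.
- lane_stop (a point): A point on the lane floor where the trapping finger may stand, at tray (-85, 0, 20) mm: in the middle of the lane, right beside the key (66 mm from the key's centre along tray y). No walls stand here. The lane's open front edge, without lip, is at tray x = -120 mm.
- key_pad (a point): Centre of the top of the green release key, a pad 50 mm (tray x) by 40 mm (tray y) at tray (-85, 66) mm, top 42 mm above the counter when up; it moves with the key. Its grey housing below is 18 mm high (y 36 to 90). With level fingertips, fingers about 55 mm apart along tray y, one presses the key while the other stands in the lane; key 10 mm down: that tip is 12 mm above the lane floor.
- release_key (a joint): How far the key is pressed, m: 0 up, 0.012 fully down. A spring returns it (1 N at first, 3.5 N fully down, plus up to 2 N of rubbing at the stop). It carries a green stop bar across the lane at tray x = -31 to -36 mm, 7 mm above the lane floor, in front of the jar. From about 7 mm down the stop is sunk and the jar is let go; beyond 6 mm counts as well down. Let go, key and stop rise again.
- pusher (a joint): How far the spring pusher behind the jar has come forward, m: 0 at the start, at most 0.13. It pushes with about 4 N and is damped: once let go the jar moves forward at about 30 to 45 mm/s and would go over the front edge within about 3 s. A finger standing in the lane stops it.
- cream_jar_mid (a point): Centre, half-way up, of the loose jar with red lid, an upright cylinder 58 mm in diameter, 50 mm high, 0.08 to 0.17 kg. It starts on the lane against the stop, within 3 mm of tray x = 0, y = 0, its centre 45 mm above the counter.
- tin_mid (a point): Bystander: tea tin, upright cylinder 57 mm across, 72 mm high, beside the tray; centre.
- glue_mid (a point): Bystander: yellow glue stick standing upright, 26 mm across, 85 mm high, beside the tray on the key's side; centre.
- spool_mid (a point): Bystander: ribbon spool lying flat, 60 mm across, 30 mm high; centre.
- rubber_mid (a point): Bystander: eraser lying flat, 22 x 51 x 13 mm; centre.
- gift_mid (a point): Bystander: flat gift box, 60 x 96 x 28 mm; centre.
Not all that is in view belongs to the job. Leave any turquoise look-alike of the part that bears cream_jar_mid alone.

How it is judged (in metres and radians):
On the way, in this order (a step that is already met when the one before it is completed fails the run):
1. the key is pressed and lets the jar go (value of joint release_key above 0.006 m), for 0.05 s.
2. with the key still down, the popped jar is caught by a finger in the lane (value of joint release_key above 0.006 m and contact force between the fingers and cream_jar above 0.3 N and x of cream_jar_mid in the frame of pusher_tray below -0.012 m), for 0.2 s.
At the end, for the whole second after the job is handed in: The key is held more than 6 mm down, a finger touches the jar with more than 0.3 N, and the jar has come forward by at least 12 mm but not 90 mm from the tray's origin, stands on the lane floor (within 5 mm), upright within 0.12 rad, and is still (under 10 mm/s) (all of step 2 and x of cream_jar_mid in the frame of pusher_tray above -0.09 m and z of cream_jar_mid in the frame of pusher_tray between 0.04 and 0.05 m and angle between cream_jar_mid's own z axis and vertical below 0.12 rad and linear speed of cream_jar below 0.01 m/s); the arm keeps its last pose, push and grip.
It fails at once if the jar slides away over the front end of the lane (x of cream_jar_mid in the frame of pusher_tray below -0.095 m).
It fails at once if the jar is lifted (z of cream_jar_mid in the frame of pusher_tray above 0.065 m).
It fails at once if the jar is tipped (angle between cream_jar_mid's own z axis and vertical above 0.6 rad).
It fails at once if a thing standing around (tea tin, glue stick, ribbon spool, eraser, gift box) is moved more than 20 mm (distance of any of tin_mid, glue_mid, spool_mid, rubber_mid, gift_mid from where it was at the start of the episode above 0.02 m).
It also fails if it takes over 29 s, if anything falls off the work surface, if the arm or the gripper's body presses on something with over 40 N, if the wrist force passes 120 N, or if a joint passes its speed limit or range.

## Robot

A 6-joint arm with a two-finger parallel gripper is mounted at the origin on a cart in front of the work surface, level with it; the furniture and walls round the work are solid. World frame = base frame: x ahead of the robot, y to its left, z up, the work surface at z = 0. Lengths are in mm, angles in rad, forces in N, time in s.
With the tool pointing down it reaches from about 300 to 775 mm from the base axis. Payload 14.6 kg.
Tool frame: the origin (TCP) lies at the very end of the fingers, on their centre line; the grasp point (between the pads) lies 19 mm behind it; z points along the fingers, y is the line along which they close (so a half turn about z gives the same grasp; the last joint's range is limited). The gripper opens to 94 mm and grips with 3 to 60 N. Pads are 16 mm wide; open, the fingers measure 119 mm over their backs; the gripper's body (75 mm by 177 mm) begins 78 mm behind the grasp point.
Start: joints at [1.051, 0.3, 1.521, -0, 1.321, -0.067], TCP at [240.613, 494.565, 169.246] pointing down, gripper open.
Joint ranges: [-3.03, 3.03], [-0.79, 2.21], [0.23, 2.52], [-1.04, 4.18], [0, 3.07], [-2.55, 2.55]. Speed limits (rad/s): [2.22, 2.22, 2.57, 3.14, 3.14, 3.14].

## Interface

Orientations are given as [roll, pitch, yaw] about the fixed x, y, z axes, in that order (R = Rz(yaw) Ry(pitch) Rx(roll)).
In Python, from cell import manip, eyes, ticket gives the robot as it stands. The module is installed in compiled form; this text tells all that it offers.
- The arm moves only by the tool arm_command, never from a script. Its argument "plan" is a list of rows, each a list of 5 numbers: the opening, from -1 (shut) to 1 (fully open), then the shift along the tool's x, y, z in m, then the turn about the tool's z in rad. In form: [[jaw, dx, dy, dz, roll], ...]. A call has 1 to 20 rows; each row shifts and turns the commanded pose from where the row before left it, along the tool's axes as they then stand; what a row does not reach is not made up. A row lasts 1/8 s, in which the tool goes at most 62.5 mm and 10.7 degrees, less where a joint would pass 70% of its speed; a pose out of reach is approached as far as the arm can. A call is refused whole if a number of a shift passes 0.0625 or a number of a turn 0.188, either way. A call with a gripper value outside its range is refused whole. The fingers move at their own pace and stop on an object; "newtons" is the grip in N (left out, the last holds). Time passes only in rows, so rows that do not move let the fingers close. It gives the time, the measured TCP pose, the force, the opening and the grip force at its end, in the units of the state.
- manip.read_state(): the state, without advancing time (a new reading comes with each control period).
- eyes.camera(name): name is "scene" or "side" or "wrist"; returns a dict with "img" (480x640x3 uint8, blue, green, red), "z_map" (480x640 float32, mm along the optical axis (not along the pixel's ray), 0 where there is no reading), "fx", "fy", "cx", "cy" (pixels), "eye" and "orientation" of the camera in the world. Camera axes: x right, y down, z forward; pixel columns grow to the right and rows downward; lengths in mm; the calibration is good to about 2 mm. A picture is of the moment at which its call begins.
- ticket.sign_off(): hands the job in; it is judged then, once.
The state is a dict: "clock": time; "joints": joint angles; "qd": joint speeds; "effort": joint torques, N m; "eef_pos": TCP position; "eef_rot": TCP orientation; "wrist_force": force on the tool from outside, world axes, zero at the start; "moment": the same for the moment, N m; "finger_gap": finger opening in mm; "finger_force": force on a finger pad.
Only numpy, scipy, OpenCV 4.12 (cv2) and the standard library are available. Lean on these libraries where they do the work, as an engineer would, in place of code of your own. Each camera call takes 0.05 s, during which the arm holds its last target. There are 200 camera calls.

## Working session

There is one attempt and no reset: what is moved stays moved. The work goes in short steps, Python scripts to look and compute and a tool call to move; the robot and the scene stay as the last step left them, time stands still between calls to the robot, and variables do not carry over. Pictures are saved under pics/ and viewed, at most 10 in all, crops included, and the job is handed in when it is done.

Besides the shell and the picture viewer there is one more tool, called after ">>>" by a JSON object that holds its "name" and its "arguments", one argument or row to a line. arm_command: Moves the arm, as the interface text tells. Its arguments: {"type":"object","properties":{"plan":{"type":"array"},"newtons":{"type":"number"}},"required":["plan"]}

```bash
mkdir -p pics; cat > h.py <<'E'
import numpy as np,cv2
from cell import manip,eyes,ticket
from scipy.spatial.transform import Rotation as R
def rot(o):
    o=np.array(o,float)
    return o if o.shape==(3,3) else (R.from_euler('xyz',o).as_matrix() if o.size==3 else R.from_quat(o).as_matrix())
def pts(c):
    z=c['z_map'];v,u=np.mgrid[:480,:640]
    p=np.stack([(u-c['cx'])/c['fx']*z,(v-c['cy'])/c['fy']*z,z],-1)
    return p@rot(c['orientation']).T+np.array(c['eye'])
E
python3 - <<'E'
from h import *
for n in('scene','side'):
    c=eyes.camera(n);cv2.imwrite(f'pics/{n}0.png',c['img']);np.savez(f'{n}0.npz',**c)
    print(n,c['fx'],c['eye'],c['orientation'])
print(manip.read_state())
E
```

```text
scene 454.21209588100885 [ 211.49622406 -636.10180257  585.19634504] [-2.24613819  0.01559303 -0.53986046]
side 540.4396394757325 [ 159.76315927 -732.52977884  413.81501593] [-1.98066772  0.0270906  -0.53950947]
{'clock': 0.1, 'joints': array([ 1.05141853e+00,  3.00426271e-01,  1.52151765e+00,  4.47129226e-05,
        1.32068271e+00, -6.65877505e-02]), 'qd': array([ 4.35831552e-05, -3.49408955e-03, -1.40502708e-03,  1.73752284e-03,
        1.51658328e-03, -1.04153913e-03]), 'effort': array([ 1.23440201e-03, -5.32642579e+01, -3.53288269e+01,  7.10172113e-02,
        2.34550936e-02, -3.87439832e-05]), 'eef_pos': array([240.46337059, 494.35121201, 168.73776623]), 'eef_rot': array([-3.14056385e+00, -1.12013722e-04,  2.68879146e+00]), 'wrist_force': array([-0.23455783, -0.20367477, -0.03939211]), 'moment': array([-0.00445495, -0.03056274,  0.0012664 ]), 'finger_force': 0.0, 'finger_gap': 94.03625406470465}
```

View pics/scene0.png

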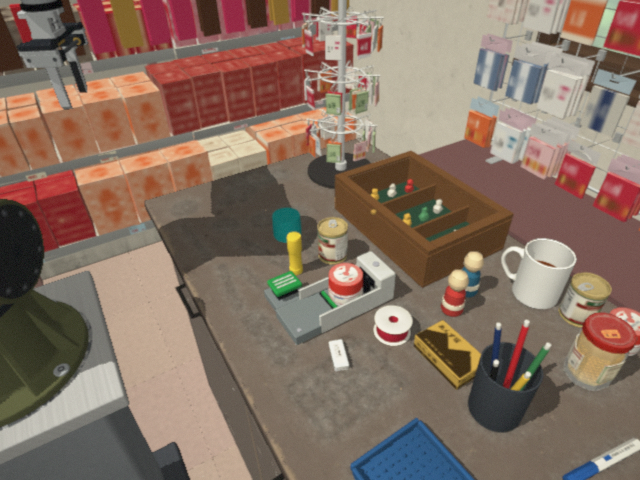

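View pics/side0.png

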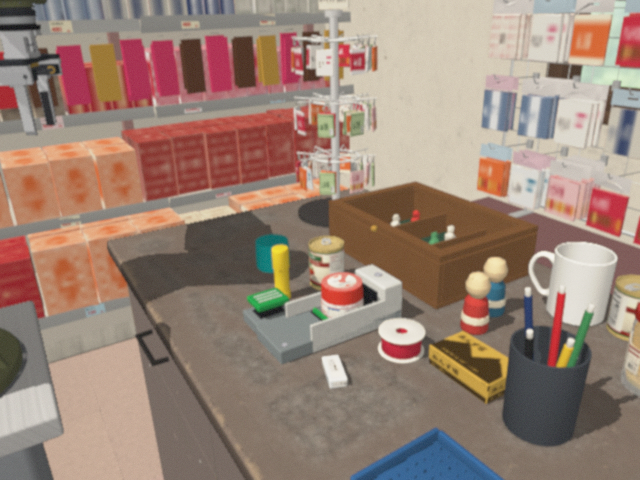

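The scene view shows the tray at about (330,300). Candidates for the jar are:
- red-lidded jar in the tray lane at (345,283), which is my choice
- turquoise jar at (286,225), the look-alike
- large red-lidded jar at (605,345)
- red lid at (628,320)

Candidates for the key are the green pad at (284,284), which is my choice, and the green stop bar at (328,297). The glue stick is at (295,253) and the tin at (333,240). The side view agrees, with the jar at (342,295) and the key at (268,300).

```bash
python3 - <<'E'
from h import *
for n in('scene','side'):
    c=dict(np.load(f'{n}0.npz'));P=pts(c);im=c['img'];hsv=cv2.cvtColor(im,cv2.COLOR_BGR2HSV)
    x0,x1,y0,y1=(240,420,200,360)
    roi=np.zeros((480,640),bool);roi[y0:y1,x0:x1]=1
    H,S,V=[hsv[...,i].astype(int) for i in range(3)]
    z=P[...,2]
    def ray(m,h):
        cn=max(cv2.findContours(m.astype('uint8'),0,1)[0],key=cv2.contourArea)
        px=cn[:,0].astype(float)
        d=np.c_[(px[:,0]-c['cx'])/c['fx'],(px[:,1]-c['cy'])/c['fy'],np.ones(len(px))]@rot(c['orientation']).T
        e=np.array(c['eye']).ravel();return (e+d*((h-e[2])/d[:,2])[:,None])[:,:2].astype('float32')
    g=roi&(H>50)&(H<80)&(S>120)&(z>37)&(z<47)
    r=cv2.minAreaRect(ray(g,42)); print(n,'key',r,np.median(P[g],0))
    print(cv2.boxPoints(r))
    red=roi&((H<8)|(H>172))&(S>130)&(z>66)&(z<76)
    print('lid',cv2.minEnclosingCircle(ray(red,70)),np.median(P[red],0))
    w=roi&(S<60)&(z>57)&(z<66)
    r=cv2.minAreaRect(ray(w,62));print('housing',r,cv2.boxPoints(r).tolist())
    wl=roi&(S<60)&(z>39)&(z<45)&(V>120);print('wall',wl.sum(),cv2.minAreaRect(ray(wl,42)))
    fl=roi&(S<60)&(z>17)&(z<23);r=cv2.minAreaRect(ray(fl,20));print('floor',r,cv2.boxPoints(r).tolist())
    yl=roi&(H>20)&(H<32)&(S>170)&(z>10)&(z<95);print('glue',np.median(P[yl],0),P[yl][:,2].max())
    tq=roi&(H>82)&(H<100)&(S>120);print('turq',np.median(P[tq],0),P[tq][:,2].max())
    if n=='scene':
        k=cv2.resize(im[210:350,250:410],None,fx=4,fy=4,interpolation=2);cv2.imwrite('pics/crop.png',k)
E
```

```text
scene key ((435.50714111328125, -114.16957092285156), (50.30912399291992, 42.034767150878906), 1.1219148635864258) [ 432.2557725  -122.7178387    41.49468477]
[[ 409.94586  -93.64874]
 [ 410.76892 -135.67545]
 [ 461.06842 -134.6904 ]
 [ 460.24536  -92.6637 ]]
lid ((514.843505859375, -184.21035766601562), 27.042070388793945) [ 505.59175214 -191.96250249   69.24350766]
housing ((579.7051391601562, -178.56289672851562), (35.19287872314453, 73.07221984863281), 0.5080462694168091) [[561.785400390625, -142.1842498779297], [562.433349609375, -215.2535858154297], [597.6248779296875, -214.94154357910156], [596.9769287109375, -141.87220764160156]]
wall 546 ((522.4895629882812, -190.3365020751953), (49.939300537109375, 149.3689727783203), 89.88636016845703)
floor ((500.6419372558594, -152.84365844726562), (199.34507751464844, 124.2204818725586), 0.04446710646152496) [[400.92120361328125, -90.810791015625], [401.01763916015625, -215.03125], [600.3626708984375, -214.87652587890625], [600.2662353515625, -90.65606689453125]]
glue [483.44551671 -66.17608896  58.84717578] 87.09629229944318
turq [516.
[... 508 characters left out ...]
44922), 0.3399289846420288) [[557.3506469726562, -147.72132873535156], [557.7833862304688, -220.66920471191406], [594.2543334960938, -220.4528350830078], [593.8215942382812, -147.5049591064453]]
wall 727 ((522.6602172851562, -191.3629913330078), (152.86865234375, 55.80648422241211), 0.6103471517562866)
floor ((499.358154296875, -180.19093322753906), (80.64993286132812, 200.92282104492188), 88.53584289550781) [[397.899169921875, -217.935791015625], [598.75634765625, -223.06967163085938], [600.817138671875, -142.44607543945312], [399.9599609375, -137.31219482421875]]
glue [481.92473644 -68.20289519  56.53696288] 84.78982926947828
turq [504.82070086  41.08021825  42.1202406 ] 413.81501592554605
```

View pics/crop.png

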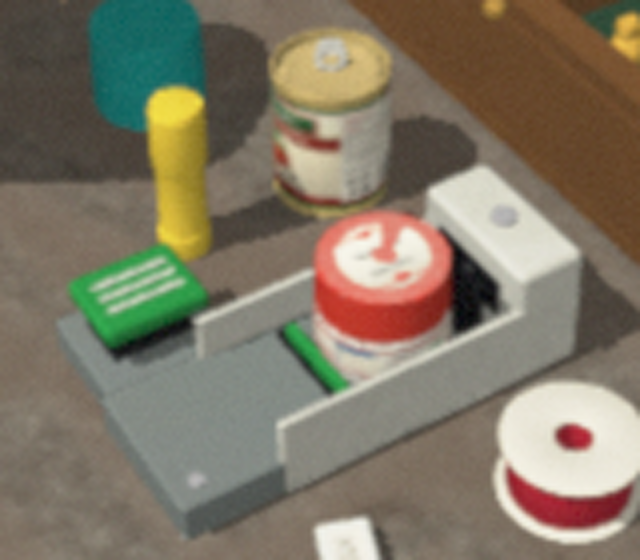

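The crop confirms the choice: the red-lidded jar stands in the lane behind the green stop bar, with the green key to its left and the glue stick beyond it. From both views I get:
- **Tray:** origin about (518,-182), yaw about 0.006.
- **Key centre:** about (433,-116).
- **Lane stop:** about (433,-182).

Next I turn the tool to yaw π and move to a hover at (433,-149).

>>> {"name": "arm_command", "arguments": {
  "plan": [
    [0.15,0,0,0,-0.113],
    [0.15,0,0,0,-0.113],
    [0.15,0,0,0,-0.113],
    [0.15,0,0,0,-0.113],
    [0.15,-0.012,-0.04,0,0],
    [0.15,-0.012,-0.04,0,0],
    [0.15,-0.012,-0.04,0,0],
    [0.15,-0.012,-0.04,0,0],
    [0.15,-0.012,-0.04,0,0],
    [0.15,-0.012,-0.04,0,0],
    [0.15,-0.012,-0.04,0,0],
    [0.15,-0.012,-0.04,0,0],
    [0.15,-0.012,-0.04,0,0],
    [0.15,-0.012,-0.04,0,0],
    [0.15,-0.012,-0.04,0,0],
    [0.15,-0.012,-0.04,0,0],
    [0.15,-0.012,-0.04,0,0],
    [0.15,-0.012,-0.04,0,0],
    [0.15,-0.012,-0.04,0,0],
    [0.15,0,0,0,0]
  ]
}}

```text
clock: 2.6
eef_pos: [420.2, -107.3, 168.7]
eef_rot: [3.141, -0.001, 3.138]
wrist_force: [-0.8, -0.5, -0.1]
finger_gap: 53.9
finger_force: 0.0
```

>>> {"name": "arm_command", "arguments": {
  "plan": [
    [0.15,-0.007,-0.021,0,0],
    [0.15,-0.006,-0.021,0,0],
    [0.15,0,0,0.03,0],
    [0.15,0,0,0.03,0],
    [0.15,0,0,0.034,0],
    [0.15,0,0,0,0],
    [0.15,0,0,0,0]
  ]
}}

```text
clock: 3.48
eef_pos: [433.6, -147.4, 76.5]
eef_rot: [-3.141, 0.001, 3.141]
wrist_force: [-0.0, -0.6, 0.6]
finger_gap: 53.9
finger_force: 0.0
```

```bash
python3 - <<'E'
from h import *
s=manip.read_state();print(s['eef_pos'],s['eef_rot'])
o=[]
for n,(a,b) in dict(scene=(210,250),side=(220,220)).items():
    c=eyes.camera(n);o.append(cv2.resize(c['img'][a:a+150,b:b+190],None,fx=2.1*2,fy=4.2,interpolation=2)[:,:])
cv2.imwrite('pics/hover.png',cv2.resize(np.hstack(o),(800,316)))
E
```

```text
[ 433.62065672 -147.37905258   76.49049277] [-3.14118118e+00  1.08067504e-03  3.14119959e+00]
```

View pics/hover.png

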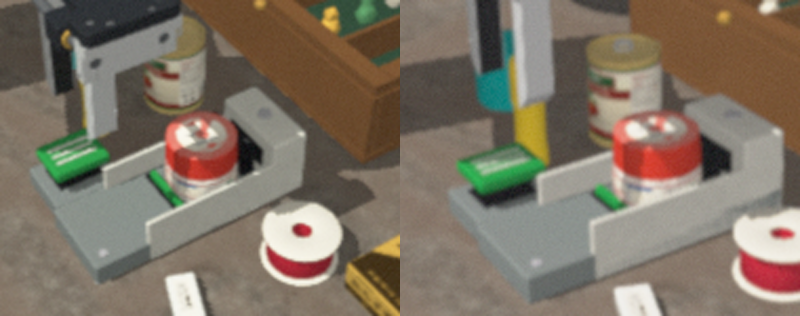

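The hover picture shows the lane finger over the lane in front of the jar (tip at about (105,130)) and the other finger over the key. Now I press to about 10 mm.

>>> {"name": "arm_command", "arguments": {
  "plan": [
    [0.15,0,-0.0015,0.015,0],
    [0.15,0,0,0.015,0],
    [0.15,0,0,0.003,0],
    [0.15,0,0,0.003,0],
    [0.15,0,0,0.003,0],
    [0.15,0,0,0.003,0],
    [0.15,0,0,0.003,0],
    [0.15,0,0,0,0],
    [0.15,0,0,0,0],
    [0.15,0,0,0,0]
  ]
}}

```text
clock: 4.82
eef_pos: [433.2, -149.1, 30.3]
eef_rot: [-3.142, 0.0, 3.141]
wrist_force: [1.0, -0.9, 0.4]
finger_gap: 53.8
finger_force: 0.0
```

```bash
python3 - <<'E'
from h import *
s=manip.read_state();print(s['eef_pos'],s['wrist_force'],s['moment'])
o=[]
for n,(a,b) in dict(scene=(210,250),side=(220,220)).items():
    c=eyes.camera(n);o.append(c['img'][a:a+150,b:b+190])
cv2.imwrite('pics/press.png',cv2.resize(np.hstack(o),(800,316),interpolation=2))
E
```

```text
[ 433.165421   -149.10416038   30.3462584 ] [ 1.03256336 -0.90323305  0.4235521 ] [ 0.01502261 -0.02341473  0.04357439]
```

View pics/press.png

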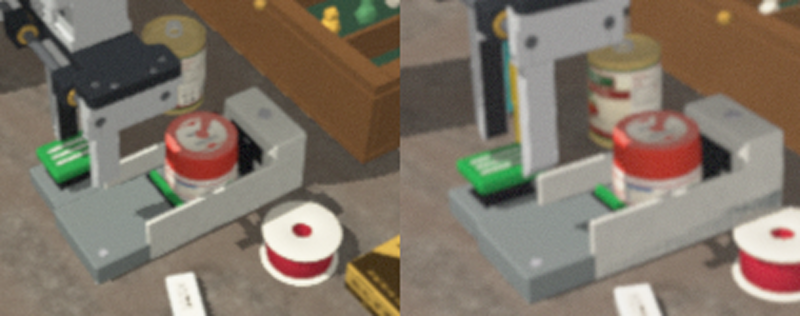

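The key looks still up and the wrist force is near zero, so I check the fingertip positions against the picture.

```bash
python3 - <<'E'
from h import *
o=[]
for n,(a,b) in dict(scene=(210,250),side=(220,220)).items():
    c=eyes.camera(n);P=pts(c);im=c['img'].copy();Rm=rot(c['orientation']);e=np.array(c['eye']).ravel()
    big=cv2.resize(im[a:a+100,b:b+120],None,fx=6,fy=6,interpolation=2)[:, :400]
    def pr(p):
        q=(np.array(p)-e)@Rm;return ((q[0]/q[2]*c['fx']+c['cx']-b)*6,(q[1]/q[2]*c['fy']+c['cy']-a)*6)
    for p,col in (((433,-182,30),(0,0,255)),((433,-115,30),(255,0,255)),((433,-115,42),(255,255,0)),((433,-182,20),(0,255,255))):
        u,v=pr(p);cv2.circle(big,(int(u),int(v)),4,col,-1);print(n,p,u/6+b,v/6+a)
    o.append(big)
    hsv=cv2.cvtColor(im,cv2.COLOR_BGR2HSV);H,S=hsv[...,0],hsv[...,1]
    g=(H>50)&(H<80)&(S>120);g[:a]=0;g[a+100:]=0;g[:,:b]=0;g[:,b+60:]=0
    print('key z',np.percentile(P[g][:,2],[10,50,90]),'x',np.percentile(P[g][:,0],[2,98]),'y',np.percentile(P[g][:,1],[2,98]))
    m=(P[...,2]>50)&(P[...,2]<75)&(abs(P[...,0]-433)<25)&(P[...,1]<-100)&(P[...,1]>-215)
    q=P[m];print('lane finger',len(q),np.percentile(q,[3,50,97],axis=0).round(1).tolist())
cv2.imwrite('pics/fing.png',np.hstack(o))
E
```

```text
scene (433, -182, 30) 301.6683663311762 313.2903266569924
scene (433, -115, 30) 282.9841822380037 288.55407757509346
scene (433, -115, 42) 282.4892660176042 283.55305679196863
scene (433, -182, 20) 301.9417319651634 317.426237070747
key z [36.0841056  41.14986603 42.93868415] x [412.39304112 443.57899392] y [-131.04551924  -94.48529627]
lane finger 49 [[421.6, -181.9, 65.8], [427.5, -120.8, 70.7], [439.2, -117.0, 74.0]]
side (433, -182, 30) 288.7107708562215 325.3151660503141
side (433, -115, 30) 266.4957149515609 304.12035962515006
side (433, -115, 42) 265.94705738912756 296.7169355491933
side (433, -182, 20) 289.07314357280546 331.7475172560448
key z [32.85947728 38.5903249  40.65220158] x [411.19493224 443.37862956] y [-134.27148838  -98.00589574]
lane finger 150 [[421.0, -189.3, 65.1], [428.7, -123.6, 70.7], [439.6, -117.9, 74.7]]
```

View pics/fing.png

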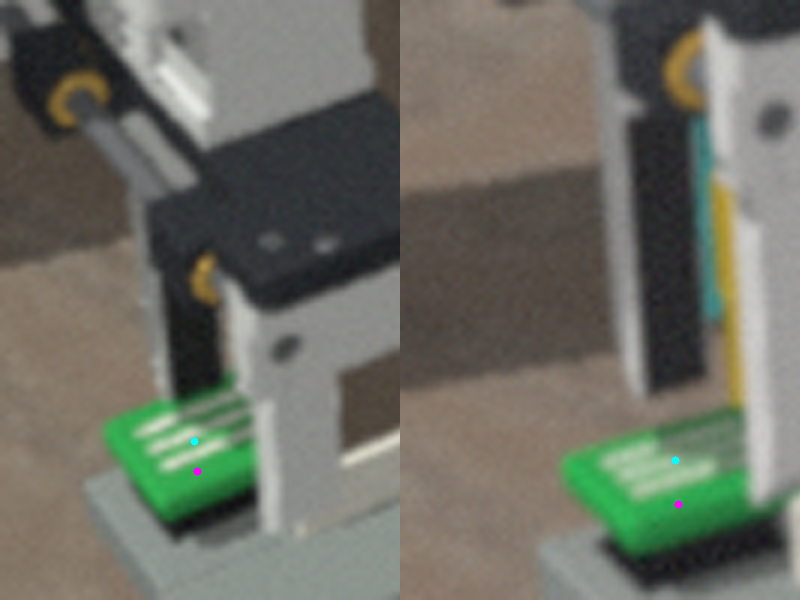

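The side view shows the key finger hanging above the pad, with its tip at about crop pixel (670,390). I locate the tips by depth before going further.

```bash
python3 - <<'E'
from h import *
print(manip.read_state()['eef_pos'],manip.read_state()['joints'])
T={'scene':[(281,274),(296,290),(296,296)],'side':[(265,283),(281,290),(281,300)]}
rays={}
for n in T:
    c=eyes.camera(n);P=pts(c);Rm=rot(c['orientation']);e=np.array(c['eye']).ravel()
    rays[n]=(e,[Rm@np.array([(u-c['cx'])/c['fx'],(v-c['cy'])/c['fy'],1]) for u,v in T[n]])
    for u,v in T[n]:print(n,u,v,np.median(P[v-1:v+2,u-1:u+2].reshape(-1,3),0).round(1),c['z_map'][v,u])
for k in (0,2):
    e1,d1=rays['scene'][0],rays['scene'][1][k];e2,d2=rays['side'][0],rays['side'][1][k]
    t=np.linalg.lstsq(np.c_[d1,-d2],e2-e1,rcond=None)[0];print((e1+t[0]*d1).round(1),(e2+t[1]*d2).round(1))
E
```

```text
[ 433.12587558 -149.113126     30.28686938] [-4.11539454e-01  2.75249756e-01  1.91264007e+00 -1.50419913e-05
  9.53633211e-01 -1.98148521e+00]
scene 281 274 [ 429.5 -121.2   71.5] 753.9418
scene 296 290 [ 423.5 -186.9   93.5] 693.9179
scene 296 296 [ 422.6 -186.8   79.2] 700.67975
side 265 283 [ 429.6 -122.8   68.3] 745.3735
side 281 290 [ 422.1 -187.9   89.7] 680.67194
side 281 300 [ 421.8 -186.6   74. ] 689.0522
[ 432.7 -113.4   63.2] [ 433.6 -113.9   63.2]
[ 428.4 -175.1   66.6] [ 427.5 -174.7   66.6]
```

Both views put the fingertips near z = 63–66, about 33 mm higher than the reported TCP, while x and y agree. I will therefore go by the tips seen in the images and by force. First I go down partway and measure again.

>>> {"name": "arm_command", "arguments": {
  "plan": [
    [0.15,0,0,0.005,0],
    [0.15,0,0,0.005,0],
    [0.15,0,0,0.004,0],
    [0.15,0,0,0,0],
    [0.15,0,0,0,0]
  ]
}}

```text
clock: 5.75
eef_pos: [433.1, -149.1, 16.3]
eef_rot: [-3.142, 0.0, 3.141]
wrist_force: [-0.1, -0.1, -0.0]
finger_gap: 54.3
finger_force: 0.0
```

```bash
cat > look.py <<'E'
from h import *
import sys
s=manip.read_state();print(s['clock'],s['eef_pos'].round(1),s['wrist_force'].round(2))
o=[]
for n,(a,b) in dict(scene=(225,260),side=(235,235)).items():
    c=eyes.camera(n);P=pts(c);im=c['img'];hsv=cv2.cvtColor(im,cv2.COLOR_BGR2HSV);H,S=hsv[...,0].astype(int),hsv[...,1].astype(int)
    g=(H>50)&(H<80)&(S>120)&(abs(P[...,0]-433)<30)&(abs(P[...,1]+116)<25)
    f=(S<70)&(P[...,2]>22)&(abs(P[...,0]-430)<14)&(P[...,1]<-170)&(P[...,1]>-200)
    r=((H<8)|(H>172))&(S>130)&(P[...,2]>62)&(P[...,2]<76)&(abs(P[...,1]+185)<40)&(P[...,0]<560)
    print(n,'key z',np.percentile(P[g][:,2],[50,90]).round(1),'lane finger low z',np.percentile(P[f][:,2],[1,5]).round(1),'lid',np.median(P[r],0).round(1))
    o.append(cv2.resize(im[a:a+120,b:b+160],(400,300),interpolation=2))
cv2.imwrite(sys.argv[1],np.hstack(o))
E
python3 look.py pics/d1.png
```

```text
5.75 [ 433.1 -149.1   16.3] [-0.15 -0.09 -0.03]
scene key z [41.2 42.5] lane finger low z [62.4 70.7] lid [ 503.5 -196.1   68.2]
side key z [39.2 40.7] lane finger low z [56.8 67.7] lid [ 504.2 -199.7   66.5]
```

View pics/d1.png

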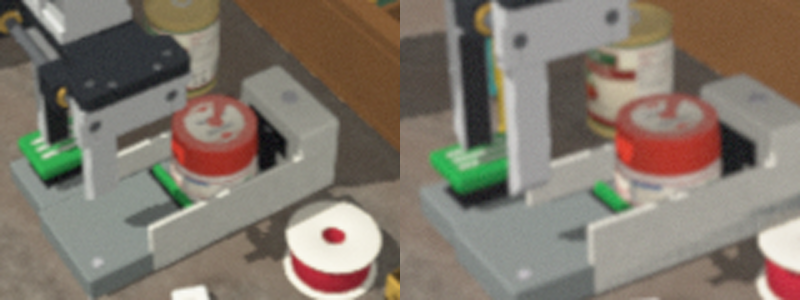

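The tips now stand about 8 mm above the pad, with the key still up and the jar at rest. I press in small rows.

>>> {"name": "arm_command", "arguments": {
  "plan": [
    [0.15,0,0,0.004,0],
    [0.15,0,0,0.004,0],
    [0.15,0,0,0.003,0],
    [0.15,0,0,0.002,0],
    [0.15,0,0,0,0],
    [0.15,0,0,0,0]
  ]
}}

```text
clock: 6.6
eef_pos: [433.1, -149.1, 3.3]
eef_rot: [-3.142, 0.0, 3.141]
wrist_force: [-0.7, 0.1, 0.6]
finger_gap: 53.7
finger_force: 0.0
```

```bash
python3 look.py pics/d2.png
```

```text
6.6 [ 433.1 -149.1    3.3] [-0.69  0.12  0.58]
scene key z [38.2 39.9] lane finger low z [48.7 58.1] lid [ 504.2 -196.3   67.9]
side key z [36.2 37.8] lane finger low z [44.3 54.6] lid [ 504.4 -200.    66.2]
```

The key has gone down 3 mm, so contact was at a reading of about 6.3. Another 7 mm gives about 10 mm of press.

>>> {"name": "arm_command", "arguments": {
  "plan": [
    [0.15,0,0,0.003,0],
    [0.15,0,0,0.002,0],
    [0.15,0,0,0.002,0],
    [0.15,0,0,0,0],
    [0.15,0,0,0,0],
    [0.15,0,0,0,0],
    [0.15,0,0,0,0],
    [0.15,0,0,0,0],
    [0.15,0,0,0,0],
    [0.15,0,0,0,0],
    [0.15,0,0,0,0],
    [0.15,0,0,0,0],
    [0.15,0,0,0,0],
    [0.15,0,0,0,0],
    [0.15,0,0,0,0],
    [0.15,0,0,0,0]
  ]
}}

```text
clock: 8.7
eef_pos: [433.0, -149.1, -3.8]
eef_rot: [3.142, -0.0, 3.141]
wrist_force: [-0.5, -0.1, 3.5]
finger_gap: 53.9
finger_force: 2.3
```

```bash
python3 look.py pics/d3.png
```

```text
8.7 [ 433.  -149.1   -3.8] [-0.53 -0.06  3.49]
scene key z [31.5 33.2] lane finger low z [28.9 44.4] lid [ 459.8 -199.5   67.6]
side key z [29.5 31. ] lane finger low z [26.  40.2] lid [ 459.3 -202.5   66.5]
```

View pics/d3.png

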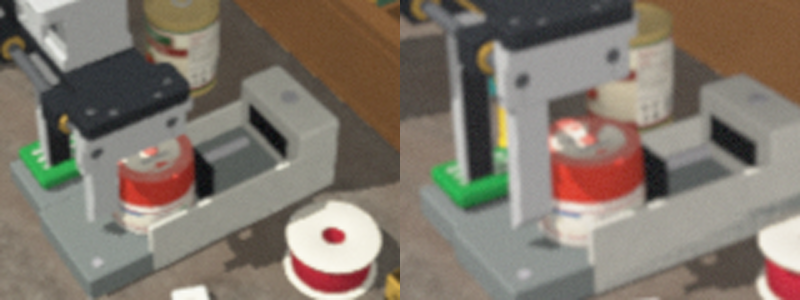

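The last view shows the key down about 10 mm, and the jar upright against the lane finger, about 45 mm forward. I check that the contact holds steady and the jar is at rest.

>>> {"name": "arm_command", "arguments": {
  "plan": [
    [0.15,0,0,0,0],
    [0.15,0,0,0,0],
    [0.15,0,0,0,0],
    [0.15,0,0,0,0]
  ]
}}

```text
clock: 9.3
eef_pos: [433.0, -149.1, -3.8]
eef_rot: [3.142, -0.0, 3.141]
wrist_force: [-1.4, -0.3, 5.2]
finger_gap: 54.2
finger_force: 2.7
```

```bash
python3 - <<'E'
from h import *
for i in range(16):
    c=eyes.camera('side');s=manip.read_state()
    P=pts(c);hsv=cv2.cvtColor(c['img'],cv2.COLOR_BGR2HSV);H,S=hsv[...,0].astype(int),hsv[...,1]
    r=((H<8)|(H>172))&(S>130)&(P[...,2]>62)&(P[...,2]<76)&(abs(P[...,1]+185)<40)&(P[...,0]<560)
    print(s['clock'],s['wrist_force'].round(2),s['moment'].round(3),round(s['finger_force'],2),np.mean(P[r],0).round(1))
E
```

```text
9.35 [-2.17  0.15  4.05] [-0.023  0.287 -0.141] 2.68 [ 461.4 -200.3   66.1]
9.4 [-1.86 -0.22  4.68] [-0.003  0.309 -0.105] 2.7 [ 461.6 -200.2   66.1]
9.45 [-2.87 -0.15  5.02] [-0.045  0.341 -0.128] 2.73 [ 461.6 -200.5   66.1]
9.5 [-1.53 -0.8   4.48] [-0.068  0.356 -0.096] 2.75 [ 461.3 -200.5   66.1]
9.55 [-2.99 -0.62  4.61] [-0.06   0.336 -0.091] 2.77 [ 461.7 -200.2   66.1]
9.6 [-2.16 -0.15  4.24] [-0.05   0.39  -0.093] 2.79 [ 461.7 -200.3   66. ]
9.65 [-2.1  -0.61  4.72] [-0.026  0.453 -0.098] 2.81 [ 461.7 -200.2   66.1]
9.7 [-3.06 -0.54  4.04] [-0.126  0.408 -0.1  ] 2.83 [ 461.3 -200.4   66. ]
9.75 [-2.61  0.1   4.31] [-0.03   0.403 -0.115] 2.85 [ 461.5 -199.9   66.2]
9.8 [-3.47  0.42  4.73] [-0.01   0.463 -0.147] 2.87 [ 461.8 -200.5   66.1]
9.85 [-2.94 -0.3   4.87] [-0.066  0.45  -0.072] 2.89 [ 461.7 -200.    66. ]
9.9 [-2.37  0.42  3.78] [-0.034  0.508 -0.111] 2.91 [ 461.5 -200.4   66.1]
9.95 [-3.7  -0.67  4.93] [-0.09   0.443 -0.107] 2.93 [ 462.  -200.4   66.1]
10.0 [-3.49 -0.19  3.99] [-0.05   0.444 -0.17 ] 2.94 [ 461.5 -200.1   66.1]
10.05 [-2.74 -0.69  4.65] [-0.057  0.474 -0.145] 2.96 [ 461.8 -200.5   66.2]
10.1 [-2.55 -0.16  5.26] [-0.038  0.525 -0.165] 2.98 [ 461.3 -200.1   66. ]
```

The jar is still and pressing on the finger with about 3 N. The key is held about 10 mm down.

```bash
python3 -c "
from cell import ticket
print(ticket.sign_off())"
```

```text
the job is handed in; nothing more can be done
None
```

I handed the job in at about 10 s with the key held about 10 mm down and the jar upright, still and about 45 mm forward, pressing on the lane finger with about 3 N; sign-off returned no verdict.

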